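# Pin the camera arm into its bench bracket

### The job

Swing the microscope camera's arm in so that its end tab goes between the two ears of the bench bracket, then pass the large clevis pin from the rack down through the upper ear, the tab's eye and the lower ear until its flange sits fully home on the upper ear. The tab's eye will not line up by itself, so feel for it by easing the arm in or out, and never force the pin. Leave the pin upright and released, and do not disturb the other things on the bench.

Things in the scene. Friction and masses are not known exactly. Their poses are not given: they have to be found in the camera images.
- bracket: Fixed bracket: dark base plate 72 x 330 x 8 mm along its y, with an aluminium yoke (two level ears, one over the other) and, at y = +240 mm, the pivot post of the camera arm. Origin: on the vertical axis of the ear holes, at table level; y points to the pivot post, z up, x out of the yoke's closed back (x 36 to 46 mm). The yoke is open to -x and to both sides.
- ear_hole (a point): Centre of the hole's mouth on top of the upper ear, 86 mm above the table; axes as the bracket. Ears 60 x 48 mm (x -24 to 36), upper z 66 to 86, lower z 38 to 50 mm above the table, with 30 mm of free room below. Both have a 13.5 mm through hole with 1.5 mm chamfers.
- cam_swing (a joint): Swing of the camera arm about the pivot post, rad. 0: arm along the bracket's -y, its middle line over the ear holes; grows as the arm swings out to the bracket's -x; stops at -0.05 and 0.95. Stays where it is left; friction about 0.35 N m, 3 to 4 N at the peg. The arm is a white bar 28 mm wide, z 50 to 66 mm, with a blue camera head beyond the pivot.
- tab_line (a point): Point on the arm's middle line 240 mm from the pivot, at the top of the steel end tab (48 mm wide, 10 mm thick, z 53 to 63 mm). The tab is clamped in a cross slot, so its 13.5 mm eye (1 mm chamfer) is up to 9 mm to either side of this point, across the arm: different each time, not measured, not slipping. It meets the ear holes at a swing between -0.04 and 0.04.
- cam_peg (a point): Centre of the top of the black upright peg on the arm (diameter 16 mm, 45 mm tall above the bar, top 111 mm above the table), 110 mm from the pivot, 130 mm from the tab's eye: the handle to swing the arm by. It turns freely in a grip.
- pin: The large steel clevis pin, 70 to 120 g, upright in the rack. Origin: centre of its tip; z up to its knob. Shank diameter 12 mm, 62 mm long, its last 8 mm tapering to 8 mm at the tip; flange of diameter 30 mm, 4 mm thick (z 62 to 66 mm). Home, its origin is 24 mm above the table; resting on the tab, 63 mm.
- pin_knob (a point): Centre of the top of the large pin's black round knob (diameter 22 mm, 35 mm tall, from the flange to 101 mm above the tip), to hold it by. A pin let go in the upper ear, on the tab, stays standing there (it may lean a little) and drops when the eye comes under it; its taper draws the eye in line within some 3 mm.
- rack: Fixed grey block 160 x 60 x 70 mm with two holes 15 mm wide, 40 mm either side of its origin along its x; origin: centre of its underside. Holds the large pin and the small pin, flanges on its top, which is in which differs.
- small_pin: A smaller pin, not to be used: knob of diameter 14 mm, 22 mm tall, flange of diameter 21 mm, shank of diameter 8 mm and only 36 mm long. Origin at its tip.
- vial_a: Specimen vial with white cap, diameter 32 mm, 75 mm tall, origin under its centre. Leave alone.
- vial_b: A second vial like it. Leave alone.
- stain: Amber bottle, diameter 48 mm, 85 mm tall, near the rack, origin under its centre. Leave alone.
- slide_box: Blue slide box 85 x 100 x 34 mm, origin under its centre. Leave alone.
- driver: Screwdriver 170 mm long with a red handle, lying on the right. Leave alone.
There are look-alikes about, which are no part of the job. Leave any pink look-alike of the pin alone.

How it is judged:
On the way, in this order (a step that is already met when the one before it is completed fails the run):
1. the arm is swung in, its tab between the ears (value of joint cam_swing below 0.08 rad), for 0.2 s.
2. the large pin's tip has entered the upper ear's hole from above (horizontal distance between pin and ear_hole below 0.004 m and z of pin in the frame of ear_hole below -0.006 m and angle between pin's own z axis and vertical below 0.3 rad), for 0.1 s.
At the end, for the whole second after the job is handed in: The large pin stands upright (within 0.06 rad) on the ear holes' axis (tip within 2.5 mm), fully home: its flange within 2 mm of the upper ear's top face; the arm is swung in (joint below 0.06, so the pin is through the tab's eye); the pin is released and at rest (z of pin in the frame of ear_hole below -0.06 m and horizontal distance between pin and ear_hole below 0.0025 m and angle between pin's own z axis and vertical below 0.06 rad and value of joint cam_swing below 0.06 rad and linear speed of pin below 0.02 m/s and contact force between the fingers and pin below 0.1 N); the robot touches nothing.
It fails at once if the pin is forced: pressed on the bracket with more than 30 N (contact force between pin and bracket above 30 N).
It fails at once if another thing is disturbed: a vial, the stain bottle, the slide box, the small pin or the screwdriver moved more than 20 mm (distance of any of vial_a, vial_b, stain, slide_box, small_pin, driver from where it was at the start of the episode above 0.02 m).
It also fails if it takes over 72 s, if anything falls off the work surface, if the arm or the gripper's body presses on something with over 40 N, if the wrist force passes 120 N, or if a joint passes its speed limit or range.

### The arm

A 6-joint arm with a two-finger parallel gripper is mounted at the origin on the work surface. World frame = base frame: x ahead of the robot, y to its left, z up, the work surface at z = 0. Lengths are in m, angles in rad, forces in N, time in s.
With the tool pointing down it reaches from about 0.375 to 0.9 m from the base axis. Payload 3.1 kg.
Tool frame: the origin (TCP) lies midway between the tips of the shut fingers; the grasp point (between the pads) lies 19 mm behind it; x points along the fingers, y is the direction in which the jaws open and shut, and the axes are right-handed (so a half turn about x gives the same grasp; the last joint's range is limited). The gripper opens to 87 mm and grips with 3 to 60 N. Pads are 19 mm wide; open, the fingers measure 117 mm over their backs; the gripper's body (75 mm by 190 mm) begins 51 mm behind the grasp point.
Start: joints at [-0.178, 0.527, 1.433, -0, 1.181, -0.178], TCP at [0.625, 0, 0.223] pointing down, gripper open.
Joint ranges: [-3.08, 3.08], [-0.75, 2.2], [0.22, 2.44], [-1.43, 4.57], [0, 2.65], [-2.85, 2.85]. Speed limits (rad/s): [2.79, 2.79, 3.14, 3.14, 3.14, 3.14].

### API

Orientations are given as a unit quaternion [x, y, z, w].
In Python, from rig import get_obs, imaging, robot gives the robot as it stands.
- The arm moves only by the shell command python3 -m inch 'ROWS' [FORCE]. ROWS is JSON, a list of rows, each a list of 3 entries, a list of its own where there are three numbers: the finger opening in mm, from 0 to 87, then the shift along the tool's x, y, z in mm, then the turn, a rotation vector about the tool's x, y, z in degrees. In form: [[grip, [dx, dy, dz], [wx, wy, wz]], ...]. A call has 1 to 12 rows; each row shifts and turns the pose as measured when the row begins, along the tool's axes as they then stand; what a row does not reach is not made up. A row lasts 1/8 s, in which the tool goes at most 62.5 mm and 10.7 degrees, less where a joint would pass 70% of its speed; a pose out of reach is approached as far as the arm can. A call with a gripper value outside its range is refused whole. The fingers move at their own pace and stop on an object; FORCE is the grip in N (left out, the last holds). Time passes only in rows, so rows that do not move let the fingers close. It gives the time, the measured TCP pose, the force and the opening at its end, in the units of the state.
- get_obs(): the state, without advancing time (a new reading comes with each control period).
- imaging.camera(name): name is "scene" or "side" or "wrist"; returns the picture (384x512x3 uint8, red, green, blue); there is no depth.
- imaging.camera_params(name): a dict with "camera_matrix" (3x3 intrinsics, pixels), "k1" (the pictures are not rectified: a ray, as slopes to the right and down, at radius r is drawn at 1 + k1 r^2 times it, then the intrinsics apply), "xyz" and "rotation" of the camera in the world. Camera axes: x right, y down, z forward; pixel columns grow to the right and rows downward; lengths in m; the calibration is good to about 2 mm. A picture is of the moment at which its call begins: read the wrist's pose just before it. camera_params takes no time and is no camera call; for the wrist camera it gives the pose at the moment of the call.
- robot.hand_in(): hands the job in, once; it reports no verdict.
Trained networks look in the newest picture that a camera, given by its name, has taken for a name from the list of things; names that differ only in an ending like _2 or _b are one class to them, and where a whole thing is asked for, a point or a joint stands for the part that bears it (a point fixed in the world has none). Each returns a list of dicts, best first, with "confidence" (0 to 1); they miss things now and then, are a little off and sometimes report something else, mostly with a low value. They report only what shows in the picture. A call takes as long as a camera call. They do not tell look-alikes from the thing itself.
- imaging.cut_out(camera, target): "pixels" (384x512 bool, what is visible of it) and "box" ([centre column, centre row, width, height] in pixels, round what is visible of it).
- imaging.tip_of(camera, target): "pixel" ([column, row] in pixels: a listed point, or the origin of a listed thing).
The state is a dict: "time": time; "q": joint angles; "joint_velocities": joint speeds; "joint_torque": joint torques, N m; "position": TCP position; "tool_rot": TCP orientation; "ft_force": force on the tool from outside, world axes, zero at the start; "moment": the same for the moment, N m; "grip_width": finger opening in m.
Only numpy, scipy, OpenCV 4.12 (cv2) and the standard library are available. Lean on these libraries where they do the work, as an engineer would, in place of code of your own. Each camera call takes 0.05 s, during which the arm holds its last target. There are 200 camera calls.

## Working session

There is one attempt and no reset: what is moved stays moved. The work goes in short steps, Python scripts to look and compute and a shell command to move; the robot and the scene stay as the last step left them, time stands still between calls to the robot, and variables do not carry over. Pictures are saved under pics/ and viewed, about 8 in all and at most 12, crops included, and the job is handed in when it is done.

```bash
ls; mkdir -p pics
cat > h.py <<'E'
import numpy as np, cv2
from rig import get_obs, imaging, robot
from scipy.spatial.transform import Rotation as R
def ray(cam,px,P=None):
    P=P or imaging.camera_params(cam)
    K=np.array(P["camera_matrix"]);k=P["k1"]
    d=np.array([(px[0]-K[0,2])/K[0,0],(px[1]-K[1,2])/K[1,1]]);u=d.copy()
    for _ in range(20): u=d/(1+k*(u@u))
    r=np.array(P["rotation"])
    r=r if r.shape==(3,3) else R.from_quat(r).as_matrix()
    return np.array(P["xyz"]),r@np.array([u[0],u[1],1])
def onz(cam,px,z,P=None):
    o,d=ray(cam,px,P); return o+d*(z-o[2])/d[2]
def proj(cam,X,P=None):
    P=P or imaging.camera_params(cam);K=np.array(P["camera_matrix"])
    r=np.array(P["rotation"]);r=r if r.shape==(3,3) else R.from_quat(r).as_matrix()
    c=r.T@(np.array(X)-P["xyz"]);u=c[:2]/c[2];u=u*(1+P["k1"]*(u@u));return K[:2,:2]@u+K[:2,2]
def tool(dw):
    "world shift (m) -> tool mm"
    return np.round(R.from_quat(get_obs()["tool_rot"]).inv().apply(np.array(dw))*1000,1)
def snap(cam,name,box=None,s=1):
    im=imaging.camera(cam)[:,:,::-1]
    if box: im=im[box[1]:box[3],box[0]:box[2]]
    cv2.imwrite("pics/"+name,cv2.resize(im,None,fx=s,fy=s,interpolation=cv2.INTER_CUBIC))
E
python3 - <<'E'
from h import *
a=[];
for c in("scene","side"):
    im=imaging.camera(c)[:,:,::-1]; a.append(im)
    P=imaging.camera_params(c);print(c,np.round(P["xyz"],3),P["k1"],np.array(P["rotation"]).shape)
    for t,z in(("ear_hole",.086),("tab_line",.063),("cam_peg",.111),("pin_knob",.109),("bracket",0),("rack",0),("small_pin",None),("stain",0)):
        for r in imaging.tip_of(c,t)[:3]:
            print(t,np.round(r["pixel"]),round(r["confidence"],2),np.round(onz(c,r["pixel"],z if z is not None else .034,P),3))
cv2.imwrite("pics/a.png",cv2.resize(np.vstack(a),(800//2*1,600)) if 0 else np.vstack(a)[:, :])
cv2.imwrite("pics/s.png",a[0]);cv2.imwrite("pics/d.png",a[1])
o=get_obs();print(o["tool_rot"],o["time"])
E
```

```text
pics
scene [ 0.939 -0.559  1.194] -0.12131608455084666 (4,)
ear_hole [286. 172.] 0.67 [0.576 0.041 0.086]
tab_line [257. 151.] 0.56 [0.46  0.062 0.063]
tab_line [190. 320.] 0.51 [ 0.625 -0.427  0.063]
cam_peg [302. 125.] 0.56 [0.527 0.185 0.111]
pin_knob [235. 220.] 0.7 [ 0.561 -0.169  0.109]
pin_knob [161. 196.] 0.59 [ 0.361 -0.229  0.109]
pin_knob [199. 191.] 0.54 [ 0.433 -0.157  0.109]
bracket [290. 186.] 0.68 [0.583 0.054 0.   ]
rack [200. 242.] 0.68 [ 0.487 -0.238  0.   ]
small_pin [205. 245.] 0.42 [ 0.518 -0.245  0.034]
stain [171. 256.] 0.62 [ 0.453 -0.317 -0.   ]
side [-0.003 -0.576  0.849] -0.19284696055149525 (4,)
ear_hole [229. 158.] 0.56 [0.568 0.045 0.086]
ear_hole [188. 184.] 0.29 [0.448 0.054 0.086]
tab_line [191. 186.] 0.8 [0.46  0.061 0.063]
tab_line [289. 253.] 0.32 [ 0.464 -0.226  0.063]
cam_peg [176. 132.] 0.74 [0.532 0.187 0.111]
pin_knob [251. 281.] 0.82 [ 0.343 -0.235  0.109]
pin_knob [289. 255.] 0.58 [ 0.434 -0.25   0.109]
pin_knob [291. 198.] 0.54 [ 0.551 -0.157  0.109]
bracket [234. 184.] 0.75 [0.574 0.039 0.   ]
rack [301. 269.] 0.78 [ 0.486 -0.243  0.   ]
small_pin [311. 249.] 0.48 [ 0.52  -0.24   0.034]
stain [322. 301.] 0.67 [ 0.454 -0.324  0.   ]
[ 0.49999442  0.499996   -0.49999379  0.5000158 ] 0.9
```

View pics/s.png

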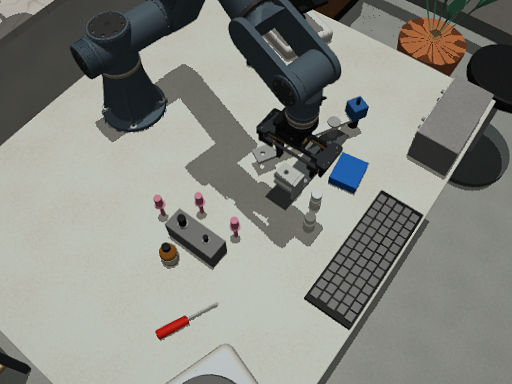

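View pics/d.png

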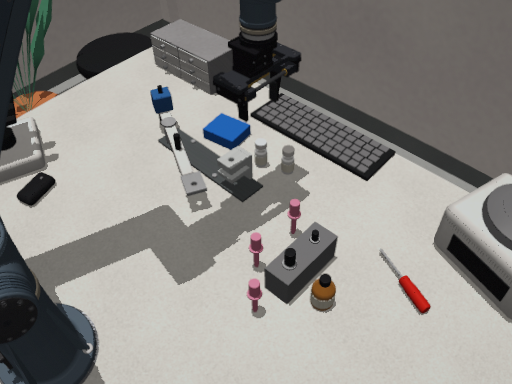

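The pictures show the large black knob in the rack at scene (182,217) / side (290,254). The small pin is at scene (206,238). Three pink look-alikes stand at scene (159,203), (199,200) and (235,225). The yoke is at scene (288,175) and the arm peg at side (177,136). I'll go above the peg first.

```bash
python3 -m inch '[[87,[0,-24,-47],[0,0,0]],[87,[0,-24,-47],[0,0,0]],[87,[0,-24,-47],[0,0,0]],[87,[0,-24,-46],[0,0,0]],[87,[0,0,0],[0,0,0]]]' 20
python3 - <<'E'
from h import *
P=imaging.camera_params("wrist");snap("wrist","w1.png",s=1.5)
print(P["xyz"],get_obs()["position"])
for t,z in(("ear_hole",.086),("tab_line",.063),("cam_peg",.111)):
    for r in imaging.tip_of("wrist",t)[:2]:
        print(t,np.round(r["pixel"]),round(r["confidence"],2),np.round(onz("wrist",r["pixel"],z,P),4))
E
```

```text
time: 1.52
position: [0.5281, 0.1911, 0.2225]
tool_rot: [0.502, 0.498, -0.5, 0.5]
ft_force: [-0.3, -0.4, 0.5]
grip_width: 0.0871
[0.52706375 0.26010654 0.38371622] [0.52957602 0.18969461 0.22263789]
ear_hole [294. 294.] 0.86 [0.5734 0.0417 0.086 ]
tab_line [209. 266.] 0.96 [0.4636 0.0695 0.063 ]
cam_peg [258. 190.] 0.88 [0.5282 0.1866 0.111 ]
```

View pics/w1.png

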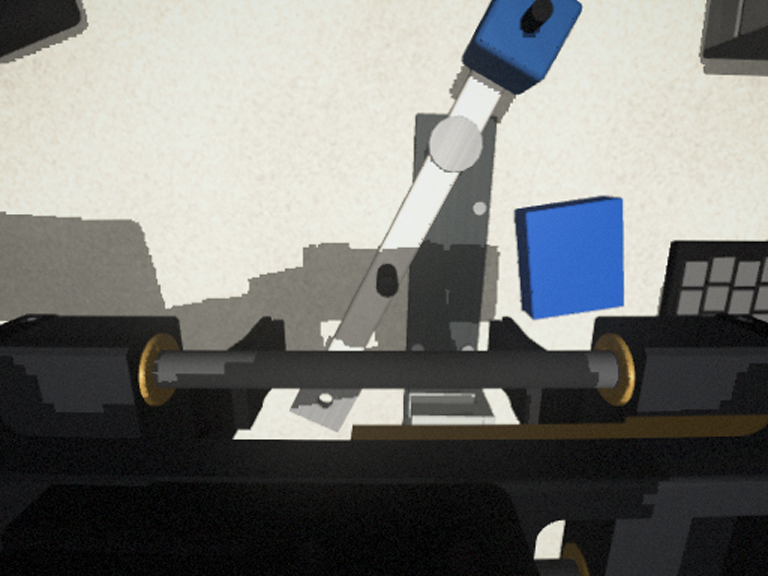

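```bash
python3 -m inch '[[60,[45,-1,1],[0,0,0]],[50,[45,0,1],[0,0,0]],[40,[45,0,1],[0,0,0]],[40,[10,0,0],[0,0,0]],[0,[0,0,0],[0,0,0]],[0,[0,0,0],[0,0,0]],[0,[0,0,0],[0,0,0]]]' 15
python3 - <<'E'
from h import *
o=get_obs();print(o["position"],o["ft_force"])
E
```

```text
time: 2.6
position: [0.5364, 0.177, 0.0773]
tool_rot: [0.506, 0.493, -0.503, 0.498]
ft_force: [-5.2, -2.2, -2.8]
grip_width: 0.0248
[0.53644253 0.17702546 0.07729431] [-5.19792942 -2.19245559 -2.75355804]
```

```bash
python3 -m inch '[[0,[0,0,0],[0,0,0]],[0,[0,0,0],[0,0,0]]]' 15
python3 - <<'E'
from h import *
snap("side","d2.png",(100,60,300,220),3.5)
P=imaging.camera_params("wrist");imaging.camera("wrist")
for t,z in(("tab_line",.063),("cam_peg",.111),("ear_hole",.086)):
    for r in imaging.tip_of("wrist",t)[:2]:
        print(t,np.round(r["pixel"]),round(r["confidence"],2),np.round(onz("wrist",r["pixel"],z,P),4))
E
```

```text
time: 2.85
position: [0.5335, 0.1764, 0.0776]
tool_rot: [-0.504, -0.494, 0.505, -0.497]
ft_force: [2.1, 0.5, -12.8]
grip_width: 0.0158
cam_peg [260. 241.] 0.89 [0.5339 0.1839 0.111 ]
```

View pics/d2.png

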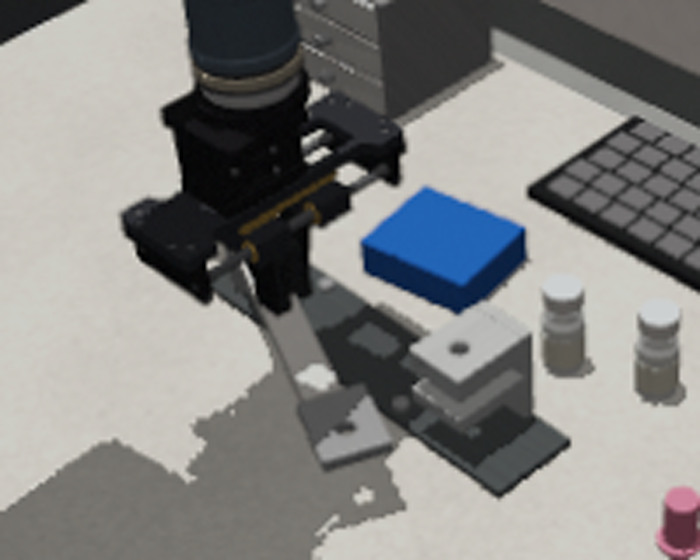

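Peg is gripped (15.8 mm). I'll swing in along the arc.

```bash
python3 -m inch '[[0,[0,8,3.5],[0,0,0]],[0,[0,8,3],[0,0,0]],[0,[0,8,2],[0,0,0]],[0,[0,8,1],[0,0,0]],[0,[0,0,0],[0,0,0]]]' 15
python3 - <<'E'
from h import *
P=imaging.camera_params("wrist");imaging.camera("wrist")
for t,z in(("tab_line",.063),("cam_peg",.111),("ear_hole",.086)):
    for r in imaging.tip_of("wrist",t)[:2]:
        print(t,np.round(r["pixel"]),round(r["confidence"],2),np.round(onz("wrist",r["pixel"],z,P),4))
cal=cv2.imread("pics/w1.png")
# w1 geometry: wrist pose then: xyz given, orientation from current offset ignored
E
```

```text
time: 3.72
position: [0.557, 0.167, 0.0774]
tool_rot: [-0.498, -0.5, 0.509, -0.493]
ft_force: [1.5, -0.8, -9.8]
grip_width: 0.0153
cam_peg [254. 236.] 0.93 [0.5554 0.1772 0.111 ]
```

```bash
python3 -m inch '[[0,[0,7,1.5],[0,0,0]],[0,[0,7,1],[0,0,0]],[0,[0,7,0.5],[0,0,0]],[0,[0,0,0],[0,0,0]]]' 15
python3 - <<'E'
from h import *
o=get_obs();print(R.from_quat(o["tool_rot"]).as_matrix().round(3))
P=imaging.camera_params("wrist");imaging.camera("wrist")
for t,z in(("tab_line",.063),("cam_peg",.111),("ear_hole",.086)):
    for r in imaging.tip_of("wrist",t)[:2]:
        print(t,np.round(r["pixel"]),round(r["confidence"],2),np.round(onz("wrist",r["pixel"],z,P),4))
snap("side","d3.png",(130,80,290,220),4)
E
```

```text
time: 4.42
position: [0.5719, 0.164, 0.0774]
tool_rot: [-0.494, -0.504, 0.513, -0.49]
ft_force: [0.6, -1.9, -9.2]
grip_width: 0.0156
[[-0.033  0.999 -0.013]
 [-0.004 -0.014 -1.   ]
 [-0.999 -0.033  0.005]]
cam_peg [256. 238.] 0.84 [0.5714 0.1729 0.111 ]
```

View pics/d3.png

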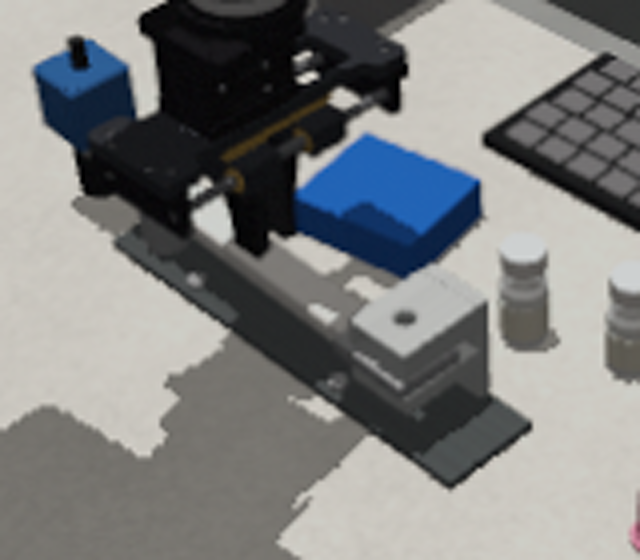

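Tab is in the yoke (swing ≈0.05). From w1 the eye seems to lie toward +x of the mid line. I'll ease in 2 mm more, then release and rise.

```bash
python3 -m inch '[[0,[0,3,0],[0,0,0]],[0,[0,0,0],[0,0,0]],[35,[0,0,0],[0,0,0]],[35,[0,0,0],[0,0,0]],[35,[-40,0,0],[0,0,1.9]],[35,[-60,0,0],[0,0,0]],[60,[-50,0,20],[0,0,0]],[60,[0,0,0],[0,0,0]]]' 15
python3 - <<'E'
from h import *
o=get_obs();print(R.from_quat(o["tool_rot"]).as_matrix().round(3),o["position"],o["ft_force"])
P=imaging.camera_params("wrist");snap("wrist","w4.png",s=1.5)
for t,z in(("tab_line",.063),("cam_peg",.111),("ear_hole",.086)):
    for r in imaging.tip_of("wrist",t)[:2]:
        print(t,np.round(r["pixel"]),round(r["confidence"],2),np.round(onz("wrist",r["pixel"],z,P),4))
E
```

```text
time: 5.68
position: [0.58, 0.1469, 0.237]
tool_rot: [0.507, 0.493, -0.5, 0.499]
ft_force: [0.3, 0.3, 0.4]
grip_width: 0.0479
[[ 0.014  1.    -0.015]
 [ 0.001 -0.015 -1.   ]
 [-1.     0.014 -0.001]] [0.58004532 0.14693103 0.23696498] [0.33389894 0.30651442 0.39801646]
cam_peg [249. 158.] 0.66 [0.572  0.1732 0.111 ]
ear_hole [251. 255.] 0.8 [0.571  0.0454 0.086 ]
```

```bash
python3 -m inch '[[60,[0,-21,57],[0,0,0]],[60,[0,-21,57],[0,0,0]],[60,[0,-21,57],[0,0,0]],[60,[0,-21,57],[0,0,0]],[60,[0,-21,57],[0,0,0]],[60,[0,-21,57],[0,0,0]],[60,[0,-21,53],[0,0,0]],[60,[0,0,0],[0,0,0]]]' 15
python3 - <<'E'
from h import *
o=get_obs();print(R.from_quat(o["tool_rot"]).as_matrix().round(3),o["position"])
P=imaging.camera_params("wrist");snap("wrist","w5.png",s=1.5)
for t,z in(("pin_knob",.109),("small_pin",.096),("rack",0),("stain",0)):
    for r in imaging.tip_of("wrist",t)[:4]:
        print(t,np.round(r["pixel"]),round(r["confidence"],2),np.round(onz("wrist",r["pixel"],z,P),4))
E
```

```text
time: 6.88
position: [0.4167, -0.2519, 0.2167]
tool_rot: [0.5, 0.506, -0.504, 0.49]
ft_force: [-0.7, 0.4, -0.4]
grip_width: 0.0601
[[-0.02   1.    -0.008]
 [ 0.011 -0.008 -1.   ]
 [-1.    -0.02  -0.011]] [ 0.41669377 -0.25186494  0.21674153]
pin_knob [276.  98.] 0.98 [ 0.4317 -0.1644  0.109 ]
pin_knob [400.  95.] 0.83 [ 0.5487 -0.1626  0.109 ]
pin_knob [196. 168.] 0.75 [ 0.3522 -0.232   0.109 ]
pin_knob [280. 165.] 0.57 [ 0.4367 -0.2287  0.109 ]
small_pin [344. 169.] 0.59 [ 0.5042 -0.2351  0.096 ]
rack [307. 162.] 0.98 [ 0.4817 -0.2429  0.    ]
stain [288. 211.] 0.86 [ 0.4562 -0.3147  0.    ]
```

View pics/w5.png

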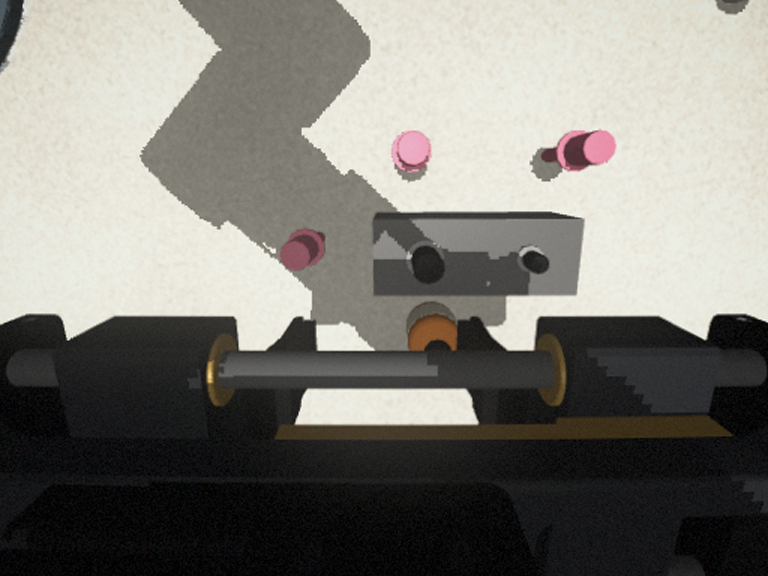

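The knob candidates in 1.5x px are black large (428,266), black small (537,260), and pink at (411,150), (590,148) and (302,250). The large black knob, in the rack and with a 30 mm flange, is the pin. I'll confirm it in a crop with its projected position overlaid.

Run:
```python
from h import *
P=imaging.camera_params("wrist")
im=imaging.camera("wrist")[:,:,::-1].copy()
g=im.max(2); m=((g<45)).astype(np.uint8); m[:150]=0;m[205:]=0;m[:,:255]=0;m[:,380:]=0
n,l,s,c=cv2.connectedComponentsWithStats(m)
for i in range(1,n):
    if s[i,4]>20: print(s[i],c[i].round(1),onz("wrist",c[i],.095,P).round(4))
for cut in imaging.cut_out("wrist","pin"): print(np.round(cut["box"]),round(cut["confidence"],2))
big=cv2.resize(im[140:215,240:390],None,fx=5,fy=5,interpolation=cv2.INTER_CUBIC)
for x,y in((.4417,-.243),(.437,-.246)):
    for z in(.074,.109):
        u=proj("wrist",(x,y,z),P);print(x,y,z,u.round(1))
        cv2.circle(big,tuple(int(v) for v in (u-[240,140])*5+2),4,(0,255,0) if z>.1 else (0,0,255),1 if x>.44 else -1)
cv2.imwrite("pics/c6.png",big)
```

```text
[273 168  22  25 393] [282.9 180.7] [ 0.4423 -0.2433  0.095 ]
[347 173  16  14 153] [353.9 179.1] [ 0.5182 -0.2412  0.095 ]
[274. 105.  30.  24.] 0.9
[384. 106.  49.  29.] 0.84
[282. 181.  27.  31.] 0.76
[203. 170.  30.  27.] 0.76
0.4417 -0.243 0.074 [281.  176.5]
0.4417 -0.243 0.109 [283.3 183.5]
0.437 -0.246 0.074 [276.9 179. ]
0.437 -0.246 0.109 [278.6 186.3]
```

View pics/c6.png

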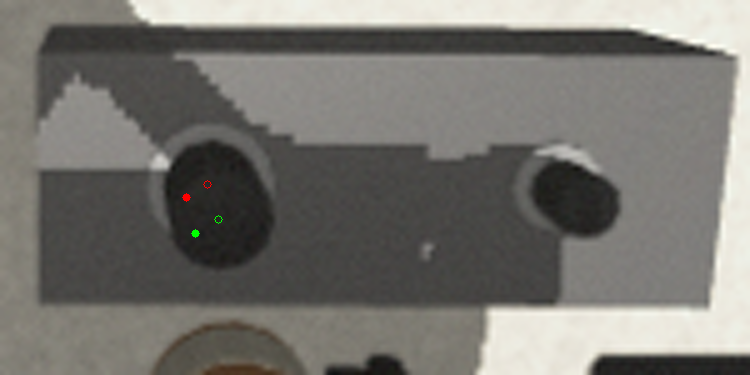

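```bash
python3 -m inch '[[60,[20,25,-9],[0,-0.6,1.1]],[60,[25,0,0],[0,0,0]],[50,[0,0,0],[0,0,0]]]' 20
python3 - <<'E'
from h import *
o=get_obs();print(R.from_quat(o["tool_rot"]).as_matrix().round(3),o["position"],tool(np.array([.4425,-.2433,.08])-o["position"]))
E
```

```text
time: 7.6
position: [0.4459, -0.2349, 0.1728]
tool_rot: [0.499, 0.5, -0.498, 0.503]
ft_force: [-0.2, 0.7, 0.7]
grip_width: 0.0551
[[ 0.003  1.     0.007]
 [-0.002  0.007 -1.   ]
 [-1.     0.003  0.002]] [ 0.44585285 -0.23493459  0.17275981] [92.8 -3.7  8.2]
```

```bash
python3 -m inch '[[50,[30,-4,8],[0,0,0]],[45,[40,0,0],[0,0,0]],[45,[0,0,0],[0,0,0]]]' 20
python3 - <<'E'
from h import *
o=get_obs();print(R.from_quat(o["tool_rot"]).as_matrix().round(3),o["position"],tool(np.array([.4425,-.2433,.08])-o["position"]))
P=imaging.camera_params("wrist");im=imaging.camera("wrist");cv2.imwrite("pics/w7.png",im[:,:,::-1])
for r in imaging.cut_out("wrist","pin")+imaging.tip_of("wrist","pin_knob"): print({k:np.round(v,1) for k,v in r.items() if k!="pixels"})
for z in(.074,.109):print(proj("wrist",(.4425,-.2433,z),P).round(1))
E
```

```text
time: 7.98
position: [0.4454, -0.2435, 0.1048]
tool_rot: [0.498, 0.499, -0.497, 0.507]
ft_force: [-0.1, -0.4, -0.3]
grip_width: 0.0457
[[ 0.009  1.     0.011]
 [-0.006  0.011 -1.   ]
 [-1.     0.009  0.007]] [ 0.4454183  -0.24353853  0.10484156] [24.8 -3.1 -0.4]
{'box': array([254.3, 214.4,  39.3,  42.3]), 'confidence': np.float64(0.9)}
{'box': array([131.6, 191.9,  68.3,  38.4]), 'confidence': np.float64(0.9)}
{'box': array([241.5, 101. ,  43.2,  39.6]), 'confidence': np.float64(0.8)}
{'box': array([413.5, 103.2,  92.7,  40.1]), 'confidence': np.float64(0.7)}
{'pixel': array([112.6, 211.9]), 'confidence': np.float64(0.9)}
{'pixel': array([441.8,  98.8]), 'confidence': np.float64(0.8)}
{'pixel': array([257.5, 227.2]), 'confidence': np.float64(0.6)}
{'pixel': array([239.3,  97.3]), 'confidence': np.float64(0.6)}
[254.3 211.2]
[254.1 230.5]
```

```bash
python3 -m inch '[[40,[23,-1,-1],[0,0.35,-0.5]],[40,[0,0,0],[0,0,0]],[0,[0,0,0],[0,0,0]],[0,[0,0,0],[0,0,0]],[0,[0,0,0],[0,0,0]],[0,[0,0,0],[0,0,0]]]' 30
python3 - <<'E'
from h import *
o=get_obs();print(R.from_quat(o["tool_rot"]).as_matrix().round(3),o["position"],o["ft_force"],o["grip_width"])
E
```

```text
time: 8.88
position: [0.4466, -0.246, 0.0916]
tool_rot: [0.496, 0.499, -0.497, 0.508]
ft_force: [-0.3, -0.6, -1.6]
grip_width: 0.021
[[ 0.008  1.     0.014]
 [-0.011  0.014 -1.   ]
 [-1.     0.008  0.011]] [ 0.44660558 -0.24595093  0.09158444] [-0.34054615 -0.60744579 -1.57072395] 0.021009185974327584
```

Held, but high on the knob. I'll regrip 11 mm lower.

```bash
python3 -m inch '[[34,[0,0,0],[0,0,0]],[34,[0,0,0],[0,0,0]],[34,[11,0,-1],[0,0.6,-0.4]],[34,[0,0,0],[0,0,0]],[0,[0,0,0],[0,0,0]],[0,[0,0,0],[0,0,0]],[0,[0,0,0],[0,0,0]]]' 30
python3 - <<'E'
from h import *
o=get_obs();print(R.from_quat(o["tool_rot"]).as_matrix().round(3),o["position"],o["ft_force"],o["grip_width"])
E
```

```text
time: 9.75
position: [0.445, -0.2452, 0.0804]
tool_rot: [0.495, 0.505, -0.497, 0.503]
ft_force: [0.5, -0.8, 0.4]
grip_width: 0.0212
[[-0.004  1.     0.016]
 [-0.     0.016 -1.   ]
 [-1.    -0.004  0.   ]] [ 0.44503772 -0.24521108  0.08043928] [ 0.45344773 -0.79378101  0.40765933] 0.021246238626945593
```

```bash
python3 -m inch '[[0,[-45,0,0],[0,0,0]],[0,[-55,0,0],[0,0,0]],[0,[-50,0,0],[0,0,0]],[0,[0,24,-55],[0,0,0]],[0,[0,24,-55],[0,0,0]],[0,[0,24,-55],[0,0,0]],[0,[0,24,-55],[0,0,0]],[0,[0,15,-30],[0,0,0]],[0,[0,0,0],[0,0,0]],[0,[0,0,0],[0,0,0]]]' 30
python3 - <<'E'
from h import *
o=get_obs();print(R.from_quat(o["tool_rot"]).as_matrix().round(3),o["position"],o["ft_force"],o["grip_width"],tool(np.array([.572,.044,.17])-o["position"]))
E
```

```text
time: 11.0
position: [0.5607, 0.0119, 0.2355]
tool_rot: [0.499, 0.5, -0.495, 0.505]
ft_force: [0.4, 0.2, -1.7]
grip_width: 0.0212
[[ 0.008  1.     0.01 ]
 [-0.     0.01  -1.   ]
 [-1.     0.008  0.   ]] [0.5607016  0.01188973 0.23551644] [ 0.43238411  0.24339587 -1.70325852] 0.02124958703939718 [ 65.6  11.1 -32. ]
```

Run:
```python
from h import *
o=get_obs();P=imaging.camera_params("wrist");im=imaging.camera("wrist")
for r in imaging.tip_of("wrist","ear_hole"): print("hole",np.round(r["pixel"],1),r["confidence"],onz("wrist",r["pixel"],.086,P).round(4))
for r in imaging.tip_of("wrist","pin"): print("pin",np.round(r["pixel"],1),r["confidence"])
print("expected tip",proj("wrist",o["position"]+np.array([0,0,-.0724]),P).round(1))
u=proj("wrist",(.572,.044,.086),P).astype(int);print(u)
y0=max(0,u[1]-60);x0=u[0]-80
cv2.imwrite("pics/w8.png",cv2.resize(im[y0:y0+150,x0:x0+160,::-1],None,fx=4,fy=4,interpolation=cv2.INTER_CUBIC));print(x0,y0)
```

```text
hole [265.  150.2] 0.85 [0.5694 0.0436 0.086 ]
pin [257.1 195.5] 0.76
pin [252.9 269.3] 0.48
expected tip [257.7 195.9]
[267 149]
187 89
```

View pics/w8.png

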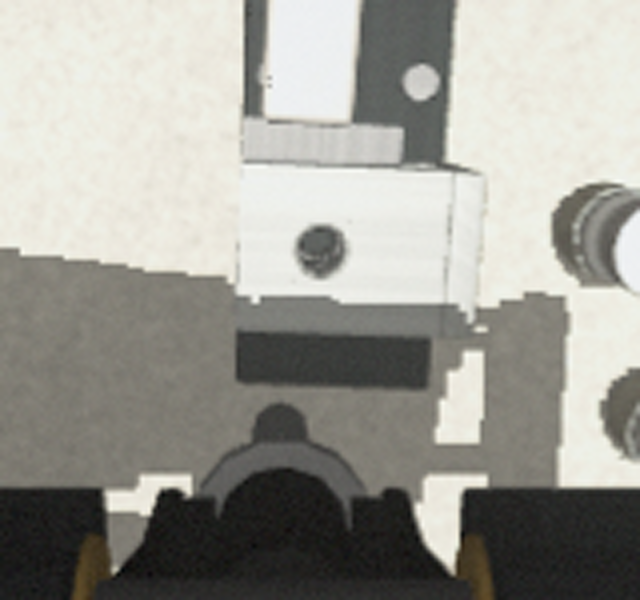

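The hole shows at raw (266.9,151.1) and the held tip at its predicted pixel. The tab sticks out to +x of the arm's mid line.

```bash
python3 -m inch '[[0,[30,8,-24],[0,0,0]],[0,[15,0,0],[0,0,-0.4]],[0,[0,0,0],[0,0,0]],[0,[0,0,0],[0,0,0]]]' 30
python3 - <<'E'
from h import *
def ell(): pass
o=get_obs();P=imaging.camera_params("wrist");im=imaging.camera("wrist")
h=onz("wrist",(266.9,151.1),.086,P)
print(R.from_quat(o["tool_rot"]).as_matrix().round(3),o["position"])
for r in imaging.tip_of("wrist","ear_hole"): print("hole",np.round(r["pixel"],1),r["confidence"],onz("wrist",r["pixel"],.086,P).round(4))
for r in imaging.tip_of("wrist","pin"): print("pin",np.round(r["pixel"],1),r["confidence"])
t=o["position"]+np.array([0,0,-.0724]);print("tip",t,proj("wrist",t,P).round(1))
u=proj("wrist",(.571,.043,.086),P).astype(int);y0=max(0,u[1]-50);x0=u[0]-50
cv2.imwrite("pics/w9.png",cv2.resize(im[y0:y0+90,x0:x0+100,::-1],None,fx=6,fy=6,interpolation=cv2.INTER_CUBIC));print(x0,y0)
imaging.camera("side")
for r in imaging.tip_of("side","ear_hole")+imaging.tip_of("side","pin"): print(r["pixel"],r["confidence"])
print(proj("side",t),proj("side",(.571,.043,.086)))
E
```

```text
time: 11.65
position: [0.5697, 0.0302, 0.1911]
tool_rot: [0.5, 0.499, -0.499, 0.502]
ft_force: [0.4, 0.2, -0.8]
grip_width: 0.0212
[[ 0.004  1.     0.002]
 [-0.002  0.002 -1.   ]
 [-1.     0.004  0.002]] [0.5696558  0.03023971 0.1911083 ]
hole [261.2 176.1] 0.77 [0.573  0.0411 0.086 ]
pin [254.  195.9] 0.96
tip [0.5696558  0.03023971 0.1187083 ] [258.  195.8]
209 124
[229.4, 158.2] 0.57
[254.9, 308.1] 0.73
[292.3, 231.7] 0.73
[255.3, 262.7] 0.72
[232.9, 150.0] 0.71
[232.98774275 150.27795794] [230.13648752 158.11473078]
```

View pics/w9.png

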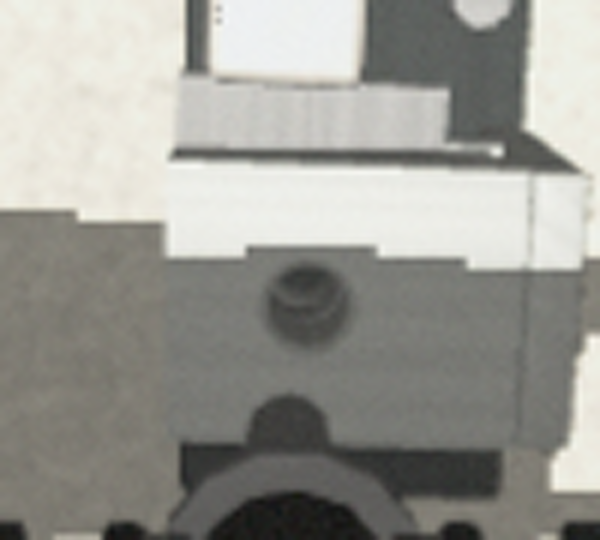

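```bash
python3 -m inch '[[0,[10,2,-10],[0,0,0]],[0,[0,0,0],[0,0,0]],[0,[6,0,0],[0,0,0]],[0,[0,0,0],[0,0,0]]]' 30
python3 - <<'E'
from h import *
o=get_obs();print(R.from_quat(o["tool_rot"]).as_matrix().round(3),o["position"],tool(np.array([.5722,.0428,.165])-o["position"]))
P=imaging.camera_params("wrist");im=imaging.camera("wrist")
for r in imaging.tip_of("wrist","ear_hole"): print("hole",np.round(r["pixel"],1),r["confidence"],onz("wrist",r["pixel"],.086,P).round(4))
t=o["position"]+np.array([0,0,-.0724]);print("tip",t)
a=imaging.camera("side")[130:180,200:265,::-1];u=proj("side",t);v=proj("side",(.5716,.0427,.086));print(u,v)
for r in imaging.tip_of("side","ear_hole")[:1]+imaging.tip_of("side","pin"): print(r["pixel"],r["confidence"])
b=imaging.camera("scene")[150:200,260:325,::-1];print(proj("scene",t),proj("scene",(.5716,.0427,.086)))
for r in imaging.tip_of("scene","ear_hole")[:1]+imaging.tip_of("scene","pin"): print(r["pixel"],r["confidence"])
cv2.imwrite("pics/w10.png",cv2.resize(np.hstack([a,b]),None,fx=6,fy=6,interpolation=cv2.INTER_CUBIC))
E
```

```text
time: 12.45
position: [0.5717, 0.0422, 0.174]
tool_rot: [0.5, 0.499, -0.499, 0.502]
ft_force: [-0.8, -0.1, -0.9]
grip_width: 0.0214
[[ 0.004  1.     0.004]
 [-0.002  0.004 -1.   ]
 [-1.     0.004  0.002]] [0.57166095 0.04222153 0.1740192 ] [ 9.   0.5 -0.6]
hole [258.1 190.3] 0.72 [0.5718 0.0431 0.086 ]
tip [0.57166095 0.04222153 0.1016192 ]
[230.23679278 153.13199113] [230.40728182 158.04256632]
[231.9, 156.6] 0.73
[228.4, 154.7] 0.78
[291.7, 232.3] 0.78
[254.3, 311.2] 0.68
[254.9, 261.8] 0.63
[285.63410822 167.98093333] [285.47578602 170.91992474]
[287.4, 171.7] 0.79
[285.6, 165.9] 0.63
[313.5, 202.4] 0.6
[204.7, 211.9] 0.59
[233.5, 234.1] 0.51
[166.6, 212.9] 0.5
```

View pics/w10.png

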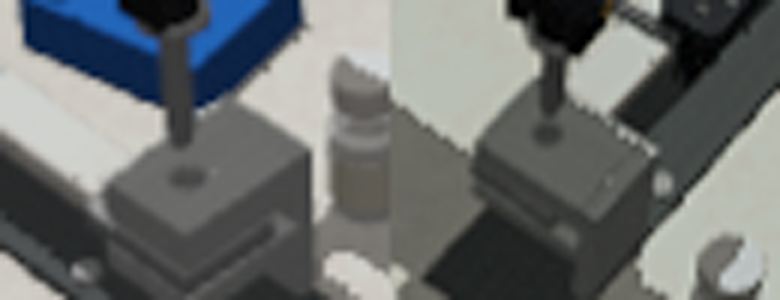

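```bash
python3 -m inch '[[0,[8,0,0.7],[0,0,0]],[0,[0,0,0],[0,0,0]],[0,[5,0,0],[0,0,0]],[0,[0,0,0],[0,0,0]]]' 30; python3 -m inch '[[0,[4,0,0],[0,0,0]],[0,[0,0,0],[0,0,0]]]'; python3 -m inch '[[0,[4,0,0],[0,0,0]],[0,[0,0,0],[0,0,0]]]'
```

```text
time: 13.35
position: [0.5723, 0.0411, 0.1609]
tool_rot: [0.5, 0.499, -0.498, 0.503]
ft_force: [0.2, -0.1, -0.3]
grip_width: 0.0209
time: 13.6
position: [0.5723, 0.0411, 0.1566]
tool_rot: [0.5, 0.499, -0.498, 0.503]
ft_force: [-0.4, 0.7, -0.9]
grip_width: 0.0212
time: 13.85
position: [0.5724, 0.0411, 0.1524]
tool_rot: [0.5, 0.499, -0.498, 0.503]
ft_force: [0.7, 0.5, -1.4]
grip_width: 0.0212
```

```bash
for i in 1 2 3; do python3 -m inch '[[0,[3.5,0,0],[0,0,0]],[0,[0,0,0],[0,0,0]]]' | sed -n '2p;4p'; done
```

```text
position: [0.5726, 0.041, 0.1488]
ft_force: [-0.2, 0.5, -0.9]
position: [0.5727, 0.0409, 0.145]
ft_force: [0.4, 0.7, -1.3]
position: [0.5727, 0.0409, 0.1413]
ft_force: [0.1, -0.7, -1.4]
```

```bash
for i in 1 2 3; do python3 -m inch '[[0,[2.5,0,0],[0,0,0]],[0,[0,0,0],[0,0,0]]]' | sed -n '2p;4p'; done
```

```text
position: [0.5727, 0.0409, 0.1386]
ft_force: [0.2, -0.1, -1.6]
position: [0.5728, 0.0409, 0.136]
ft_force: [-0.9, -0.1, -1.1]
position: [0.5728, 0.0409, 0.1333]
ft_force: [-0.6, -0.4, -0.7]
```

```bash
for i in 1 2 3; do python3 -m inch '[[0,[2,0,0],[0,0,0]],[0,[0,0,0],[0,0,0]]]' | sed -n '2p;4p'; done
```

```text
position: [0.5728, 0.0409, 0.1312]
ft_force: [0.0, -0.1, -1.2]
position: [0.5728, 0.0409, 0.129]
ft_force: [-0.6, 0.6, -0.6]
position: [0.5727, 0.0408, 0.1269]
ft_force: [-0.0, -0.1, -2.0]
```

```bash
for i in 1 2 3 4; do python3 -m inch '[[0,[2,0,0],[0,0,0]],[0,[0,0,0],[0,0,0]]]' | sed -n '2p;4p'; done
```

```text
position: [0.5726, 0.0408, 0.1247]
ft_force: [-0.2, -0.6, -1.1]
position: [0.5726, 0.0408, 0.1226]
ft_force: [0.7, -0.6, -1.4]
position: [0.5726, 0.0408, 0.1204]
ft_force: [0.1, -0.0, -1.5]
position: [0.5726, 0.0408, 0.1183]
ft_force: [0.1, -0.9, -1.4]
```

```bash
for i in 1 2 3 4 5 6; do python3 -m inch '[[0,[3,0,0],[0,0,0]],[0,[0,0,0],[0,0,0]]]' | sed -n '2p;4p'; done
```

```text
position: [0.5726, 0.0407, 0.115]
ft_force: [-0.0, -0.8, -0.2]
position: [0.5726, 0.0407, 0.1118]
ft_force: [-0.3, -1.0, -0.7]
position: [0.5726, 0.0407, 0.1085]
ft_force: [-1.0, -1.0, -0.9]
position: [0.5726, 0.0407, 0.1053]
ft_force: [0.5, 0.2, -0.3]
position: [0.5726, 0.0406, 0.1021]
ft_force: [0.7, 0.6, -1.7]
position: [0.5726, 0.0406, 0.0989]
ft_force: [-1.4, 0.3, -1.3]
```

```bash
for i in 1 2; do python3 -m inch '[[0,[1,0,0],[0,0,0]],[0,[0,0,0],[0,0,0]]]' | sed -n '2p;4p'; done; python3 -m inch '[[36,[0,0,0],[0,0,0]],[36,[0,0,0],[0,0,0]],[36,[0,0,0],[0,0,0]],[36,[-25,0,0],[0,0,0]],[36,[-50,0,0],[0,0,0]],[36,[-50,0,0],[0,0,0]],[36,[0,0,0],[0,0,0]]]'
python3 - <<'E'
from h import *
a=imaging.camera("side")[115:195,190:270,::-1]
for r in imaging.tip_of("side","pin_knob"): print(r["pixel"],r["confidence"])
print(proj("side",(.572,.0415,.125)),proj("side",(.572,.0415,.164)))
P=imaging.camera_params("wrist");w=imaging.camera("wrist");print(get_obs()["position"])
for r in imaging.tip_of("wrist","pin_knob"): print(np.round(r["pixel"]),r["confidence"],onz("wrist",r["pixel"],.125,P))
u=proj("wrist",(.572,.0415,.1),P).astype(int);print(u)
b=w[u[1]-40:u[1]+40,u[0]-40:u[0]+40,::-1]
b=cv2.resize(b,(400,400));cv2.imwrite("pics/w11.png",np.hstack([cv2.resize(a,(400,400)),b]))
E
```

```text
position: [0.5726, 0.0406, 0.0978]
ft_force: [0.1, -0.5, -1.4]
position: [0.5726, 0.0406, 0.0968]
ft_force: [-0.4, -0.9, -0.8]
time: 19.98
position: [0.5729, 0.0413, 0.2255]
tool_rot: [0.501, 0.498, -0.498, 0.503]
ft_force: [0.2, 0.1, -0.7]
grip_width: 0.0359
[252.9, 239.1] 0.79
[293.3, 201.0] 0.77
[254.1, 281.1] 0.55
[228.7, 144.8] 0.49
[230.05507434 145.54856279] [229.18430227 132.29543551]
[0.56908306 0.04162129 0.22029519]
[260. 186.] 0.78 [0.5715221  0.04428396 0.125     ]
[260 182]
```

View pics/w11.png

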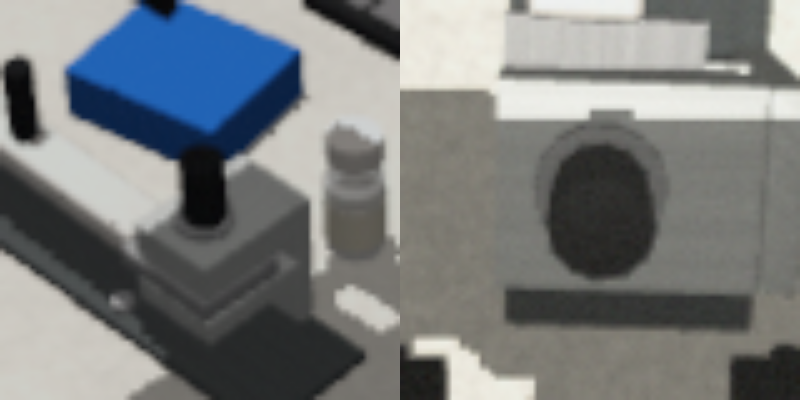

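Flange sits flat on the upper ear (side crop (205,225)). The knob top is at side row 144.8, against 145.5 predicted for home. The gripper is clear at z 0.22, so I'm handing in.

```bash
python3 -c "
from rig import robot,get_obs
print(get_obs()['time']);print(robot.hand_in())"
```

```text
20.175
the job is handed in; nothing more can be done
None
```

The large pin is down through both ears and the tab's eye, standing upright and released, and the job is handed in at 20.2 s. The hand-in gives no verdict.

**What I did:** I swung the arm in by its peg to an estimated swing of about 0.05 rad and let it go. I then took the large black-knobbed pin from the rack. I lowered it in small steps through the upper ear, the eye and the lower ear. The wrist force stayed under about 2 N throughout. No feeling for the eye was needed, because the pin went through where the arm stood.

**Last checks:**
- **Seating:** the flange looks flat on the upper ear, and I released the pin about 0.5 mm above home. The knob top is about 1.5 px from where the side camera should see it when home; the row differs by 0.7 px, about 2 mm.
- **Position:** the gripper stood at [0.573, 0.041] when it let go. The wrist network put the knob at [0.5715, 0.0443], 3 mm off in y, which is within that network's and the calibration's error. An earlier view from the other two cameras had hinted at a 2 mm offset in the other direction.
- **Swing:** I did not measure the final swing. That it is below 0.06 rad follows from the pin being through the eye.
- **Other things:** the gripper was 0.22 m up and clear of everything. I saw no sign that anything else had moved, but I did not measure the other things again.

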